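# Set up the carving stand with the next roller blank and top up the lane

### The job

Set up the carving stand: lower the cradle board over the stand's shaft and its pin until it lies fully home and flat on the stand, then take the oldest roller blank, the one at the low front end of the sloped lane, and lay it centred in the board's cradle. Last, load the new blank from its rest on the bench into the lane behind the other two, lying across the lane as they do. Do this in that order, set things down instead of dropping them, let the two blanks in the lane roll down by themselves, and leave the hand stamps and the ink can alone.

Things in the scene. Friction and masses are not known exactly. Their poses are not given: they have to be found in the camera images.
- stand: fixed carving stand: dark steel disc 130 mm in diameter and 30 mm high with a bright upright shaft at its centre (18 mm diameter, 36 mm above the disc's face, top 6 mm tapered) and a bright pin (12 mm diameter, 22 mm above the face, top 4 mm tapered) 48 mm from the shaft towards the stand's +y. Origin: centre of the underside, on the bench; z up.
- stand_seat (a point): point on the shaft's axis on the disc's upper face, 30 mm above the bench, where the board's underside comes to lie
- stand_pin (a point): point on the pin's axis at the disc's upper face, 48 mm along the stand's +y from stand_seat
- board: loose cradle board flat on the bench, 0.2 to 0.4 kg: plywood plate 16 mm thick, 100 mm along x, 135 mm along y (y = -60 to +75 mm), with a 20 mm through hole at the origin for the shaft and a 14 mm through hole at y = +48 mm for the pin, slightly chamfered. On top stand the cradle's two rails (see board_cradle), good to grip across. Origin: shaft hole's centre, on the underside; z up.
- board_cradle (a point): where the middle of a blank lying in the cradle is: 66 mm above the board's origin. The cradle is two upright rails along the board's y, 40 mm long (y = -20 to +20), 12 mm wide, 30 mm high (tops 46 mm above the underside), 30 mm apart inside, 54 mm over the outer faces (x = -27 to +27). A blank lies along y on their inner top edges, clear of the shaft.
- board_pin_hole (a point): centre of the pin hole at the board's underside, 48 mm along the board's +y
- lane: fixed wooden lane, its floor rising at 8 degrees towards the lane's +x: 45 mm above the bench at the front stop's inner face (x = -100 mm), 74 mm at the rear stop (x = +103 mm). Channel 68 mm wide; side lips 5 mm thick, only 8 mm above the floor; stops 6 mm thick, 14 mm above the floor. Blanks lie across it, axis along the lane's y. Origin: middle of the footprint, on the bench; z up.
- lane_first (a point): middle of the first blank in the lane when it lies against the front stop: lane x = -81 mm, 73 mm above the bench. Blanks roll freely down to the stop; the second one's middle is then at x = -32 mm, 80 mm high
- lane_third (a point): middle of the third blank when it lies behind two others: lane x = +18 mm, 87 mm above the bench. There is 57 mm of free lane behind the third place's blank, up to the rear stop
- blank_front: the oldest roller blank: plain pale wooden cylinder, 50 mm in diameter, 60 mm long, 70 to 110 g, its flat ends each with a dark spot for the bore (no real hole). Origin: its middle; own y along the cylinder's axis, rolled to any angle about it. At the start first in the lane, against its front stop.
- blank_mid: a roller blank: plain pale wooden cylinder, 50 mm in diameter, 60 mm long, 70 to 110 g, its flat ends each with a dark spot for the bore (no real hole). Origin: its middle; own y along the cylinder's axis, rolled to any angle about it. At the start second in the lane, touching the first; it stays in the lane.
- blank_rear: a roller blank: plain pale wooden cylinder, 50 mm in diameter, 60 mm long, 70 to 110 g, its flat ends each with a dark spot for the bore (no real hole). Origin: its middle; own y along the cylinder's axis, rolled to any angle about it. At the start third in the lane; it stays in the lane.
- blank_new: the new roller blank: plain pale wooden cylinder, 50 mm in diameter, 60 mm long, 70 to 110 g, its flat ends each with a dark spot for the bore (no real hole). Origin: its middle; own y along the cylinder's axis, rolled to any angle about it. At the start it lies on the rest, its axis 37 mm above the bench.
- rest: fixed small dark wooden rest, 60 mm along x, 40 mm along y, 16 mm high, with two ridges along y, on which the new blank lies along y. Origin: centre of the underside.
- stamp_a: bystander: hand stamp, block 60 x 80 x 24 mm with a round wooden handle, 66 mm high in all. Origin: centre of the underside.
- stamp_b: bystander: hand stamp, block 55 x 70 x 24 mm with a round wooden handle, 66 mm high in all. Origin: centre of the underside.
- ink_can: bystander: closed can, 70 mm in diameter, 65 mm high. Origin: centre of the underside.
There are look-alikes about, which are no part of the job. What is shaped like the blank_front but purple is not meant.

How it is judged:
By the outcome, as a careful person would: the job done as asked, in the order asked, and still so for the second after the job is handed in, with the robot touching nothing.
It also fails if it takes over 72 s, if anything falls off the work surface, if the arm or the gripper's body presses on something with over 40 N, if the wrist force passes 120 N, or if a joint passes its speed limit or range.

### The arm

A 6-joint arm with a two-finger parallel gripper is mounted at the origin on the work surface. World frame = base frame: x ahead of the robot, y to its left, z up, the work surface at z = 0. Lengths are in mm, angles in rad, forces in N, time in s.
With the tool pointing down it reaches from about 400 to 925 mm from the base axis. Payload 12.5 kg.
Tool frame: the origin (TCP) lies midway between the tips of the shut fingers; the grasp point (between the pads) lies 19 mm behind it; y points along the fingers, x is the direction in which the jaws open and shut, and the axes are right-handed (so a half turn about y gives the same grasp; the last joint's range is limited). The gripper opens to 95 mm and grips with 3 to 60 N. Pads are 20 mm wide; open, the fingers measure 119 mm over their backs; the gripper's body (75 mm by 180 mm) begins 59 mm behind the grasp point.
Start: joints at [-1.249, 0.491, 1.559, -0, 1.092, -0.106], TCP at [259.318, -568.684, 214.661] pointing down, gripper open.
Joint ranges: [-3.1, 3.1], [-0.84, 2.19], [0.05, 2.79], [-1.13, 4.28], [0.06, 2.93], [-2.69, 2.69]. Speed limits (rad/s): [2.22, 2.22, 2.79, 3.14, 3.14, 3.14].

### API

Orientations are given as [roll, pitch, yaw] about the fixed x, y, z axes, in that order (R = Rz(yaw) Ry(pitch) Rx(roll)).
In Python, from cell import env, vision, job gives the robot as it stands.
- The arm moves only by the shell command python3 -m crank 'ROWS' [OPENING]. ROWS is JSON, a list of rows, each a list of 6 numbers: the shift along the tool's x, y, z in mm, then the turn, a rotation vector about the tool's x, y, z in degrees. In form: [[x, y, z, rx, ry, rz], ...]. A call has 1 to 5 rows; each row is the pose to reach, as a shift and turn from the pose measured when the call began, along the tool's axes at that moment; what a row does not reach only later rows make up. A row lasts 1/10 s, in which the tool goes at most 50 mm and 8.59 degrees, less where a joint would pass 70% of its speed; a pose out of reach is approached as far as the arm can. A call with a gripper value outside its range is refused whole. OPENING is the opening, from 0 (shut) to 1 (fully open), set as the call begins (- or left out, the last holds). The fingers move at their own pace and stop on an object; the grip force is fixed at half the most. Time passes only in rows, so rows that repeat a pose let the fingers close. It gives the time, the measured TCP pose, the force and the opening at its end, in the units of the state.
- env.state(): the state, without advancing time (a new reading comes with each control period).
- vision.read_camera(name): name is "scene" or "top" or "wrist"; returns (picture, depth): 384x512x3 uint8, blue, green, red; 384x512 float32, mm along the optical axis (not along the pixel's ray), 0 where there is no reading.
- vision.calibration(name): a dict with "vertical_fov" (degrees; the focal length in pixels is half the picture's height over the tangent of half this angle, whatever the lens; pixels are square), "cx", "cy" (the principal point, pixels), "pose" (4x4, takes a point from camera to world coordinates). Camera axes: x right, y down, z forward; pixel columns grow to the right and rows downward; lengths in mm; the calibration is good to about 2 mm. A picture is of the moment at which its call begins: read the wrist's pose just before it. calibration takes no time and is no camera call; for the wrist camera it gives the pose at the moment of the call.
- job.job_done(): hands the job in, once; it reports no verdict.
The state is a dict: "t": time; "joints": joint angles; "qvel": joint speeds; "tau": joint torques, N m; "eef_pos": TCP position; "tcp_rot": TCP orientation; "ft_force": force on the tool from outside, world axes, zero at the start; "moment": the same for the moment, N m; "opening": opening from 0.0 (shut) to 1.0 (fully open).
Only numpy, scipy, OpenCV 4.12 (cv2) and the standard library are available. Lean on these libraries where they do the work, as an engineer would, in place of code of your own. Each camera call takes 0.05 s, during which the arm holds its last target.

## Working session

There is one attempt and no reset: what is moved stays moved. The work goes in short steps, Python scripts to look and compute and a shell command to move; the robot and the scene stay as the last step left them, time stands still between calls to the robot, and variables do not carry over. Pictures are saved under pics/ and viewed, and the job is handed in when it is done.

```bash
ls -la; mkdir -p pics
python3 - <<'E'
from cell import env, vision, job
import cv2
s=env.state(); print(s)
for n in("scene","top","wrist"):
    c=vision.calibration(n); print(n,c)
    p,d=vision.read_camera(n); cv2.imwrite(f"pics/{n}0.png",p)
    import numpy as np; np.save(f"pics/{n}0.npy",d); np.save(f"pics/{n}0c.npy",p); np.save(f"pics/{n}0pose.npy",np.array(c["pose"]))
E
```

```text
total 12
drwxr-xr-x  3 agent agent 4096 Dec  6 21:32 .
drwxr-xr-x 23 root  root  4096 Dec  6 21:32 ..
drwxr-xr-x  2 agent agent 4096 Dec  6 21:32 pics
{'t': 0.0, 'joints': array([-1.24857443e+00,  4.91542039e-01,  1.55944210e+00,  8.29402856e-07,
        1.09171853e+00, -1.05580968e-01]), 'qvel': array([-3.91010442e-04,  5.18838016e-04,  5.44428486e-04, -1.38598267e-04,
       -7.32323263e-05, -9.21544100e-04]), 'tau': array([ 3.04114415e-03, -6.12641215e+01, -2.58191693e+01,  6.94326544e-02,
        4.82929498e-02, -1.00283169e-04]), 'eef_pos': array([ 259.24886822, -568.42588623,  214.07517263]), 'tcp_rot': array([-1.57067862e+00,  1.10374744e-03, -1.14299378e+00]), 'ft_force': array([0.20881251, 0.03810794, 0.48405989]), 'moment': array([-0.02513818,  0.021455  , -0.0199878 ]), 'opening': 1.0014326639355404}
scene {'vertical_fov': 47.81653588999247, 'cx': 255.44293895882365, 'cy': 192.5600104104933, 'pose': array([[ 7.28907721e-01,  5.07903001e-01, -4.59051278e-01,
         1.09504611e+03],
       [ 6.84598418e-01, -5.44971954e-01,  4.84077036e-01,
        -5.27260638e+02],
      
[... 347 characters left out ...]
,
       [-9.99625502e-01,  2.47995504e-02,  1.15688003e-02,
        -1.29514336e+01],
       [-1.39316726e-02, -9.73287155e-02, -9.95154777e-01,
         1.41831434e+03],
       [ 0.00000000e+00,  0.00000000e+00,  0.00000000e+00,
         1.00000000e+00]])}
wrist {'vertical_fov': 66.85440622192499, 'cx': 257.3337221106535, 'cy': 192.8652380360042, 'pose': array([[ 4.15458022e-01, -8.72951562e-01, -2.55636856e-01,
         3.31934356e+02],
       [-9.09612313e-01, -3.98796333e-01, -1.16477144e-01,
        -5.37243530e+02],
       [-2.68135843e-04,  2.80921796e-01, -9.59730625e-01,
         3.84012499e+02],
       [ 0.00000000e+00,  0.00000000e+00,  0.00000000e+00,
         1.00000000e+00]])}
```

View pics/top0.png

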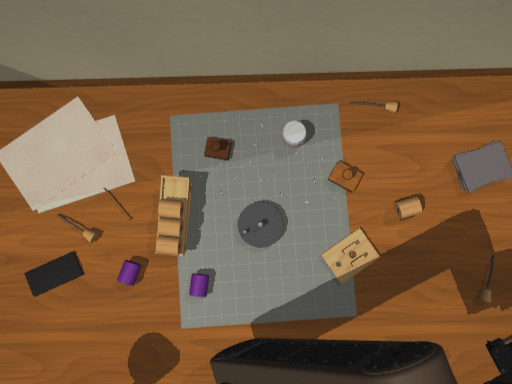

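View pics/scene0.png

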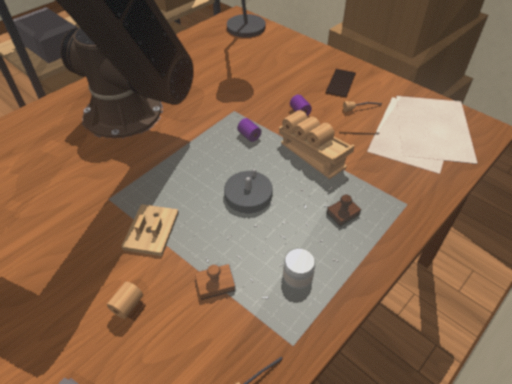

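View pics/wrist0.png

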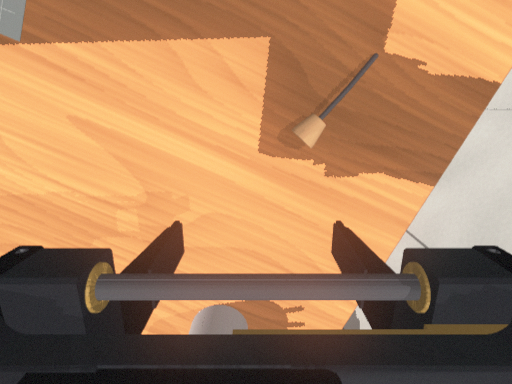

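```bash
cat > h.py <<'E'
import numpy as np, cv2
from cell import env, vision, job
def K(c): return 192/np.tan(np.radians(c["vertical_fov"]/2))
def cloud(d,c):
    f=K(c); v,u=np.mgrid[0:384,0:512]
    X=np.stack([(u-c["cx"])/f*d,(v-c["cy"])/f*d,d,np.ones_like(d)],-1)
    return (X@np.array(c["pose"]).T)[...,:3]
def grab(n,tag):
    c=vision.calibration(n); p,d=vision.read_camera(n)
    cv2.imwrite(f"pics/{tag}.png",p); W=cloud(d,c); W[d==0]=np.nan; np.savez(f"pics/{tag}.npz",p=p,d=d,W=W)
    return p,d,W,c
def pix(P,c):
    P=np.asarray(P,float); T=np.linalg.inv(np.array(c["pose"])); q=T[:3,:3]@P+T[:3,3]
    return c["cx"]+K(c)*q[0]/q[2], c["cy"]+K(c)*q[1]/q[2]
def st():
    s=env.state(); print("t %.2f"%s["t"],"pos",np.round(s["eef_pos"],1),"rot",np.round(np.degrees(s["tcp_rot"]),2),"F",np.round(s["ft_force"],1),"op %.3f"%s["opening"],"q",np.round(s["joints"],2)); return s
def go(P,yaw=None):
    """tool-frame shift to world P (TCP), turn about tool y in deg to yaw"""
    from scipy.spatial.transform import Rotation as R
    s=env.state(); M=R.from_euler("xyz",s["tcp_rot"]); sh=M.inv().apply(np.array(P)-s["eef_pos"])
    out=[sh.round(1)]
    if yaw is not None:
        T=R.from_euler("xyz",[-np.pi/2,0,np.radians(yaw)]); out.append(np.degrees((M.inv()*T).as_rotvec()).round(2))
    print("shift/turn",out)
E
python3 - <<'E'
from h import *
for n in("top","scene"):
    c=vision.calibration(n); d=np.load(f"pics/{n}0.npy"); W=cloud(d,c); np.save(f"pics/{n}W.npy",W)
W=np.load("pics/topW.npy"); p=np.load("pics/top0c.npy")
def show(u0,v0,u1,v1,name,k=6):
    cv2.imwrite(name,cv2.resize(p[v0:v1,u0:u1],None,fx=k,fy=k,interpolation=cv2.INTER_CUBIC))
show(145,165,275,265,"pics/c1.png",6); show(310,180,440,290,"pics/c2.png",5)
# heights
for (u,v) in [(171,208),(169,226),(167,244),(175,187),(262,224),(245,225),(265,223),(350,255),(409,208),(129,272),(199,285),(218,148),(293,133),(346,176),(220,220),(300,250)]:
    print((u,v),W[v,u].round(1))
E
```

```text
(171, 208) [593.  258.8 111.8]
(169, 226) [545.3 266.2 103.3]
(167, 244) [497.2 272.9  98.2]
(175, 187) [654.9 256.1  70.1]
(262, 224) [546.5  16.7  63.5]
(245, 225) [546.3  65.6  31. ]
(265, 223) [550.6   8.8  30.9]
(350, 255) [ 454.4 -232.     4.5]
(409, 208) [ 580.7 -390.1   65.6]
(129, 272) [422.7 389.4  50.4]
(199, 285) [382.7 194.9  51.1]
(218, 148) [ 482.3  -13.  1418.3]
(293, 133) [800.5 -76.4  63.5]
(346, 176) [ 674.8 -220.7   61.8]
(220, 220) [5.640e+02 1.396e+02 3.000e-01]
(300, 250) [472.  -89.4   4.6]
```

View pics/c1.png

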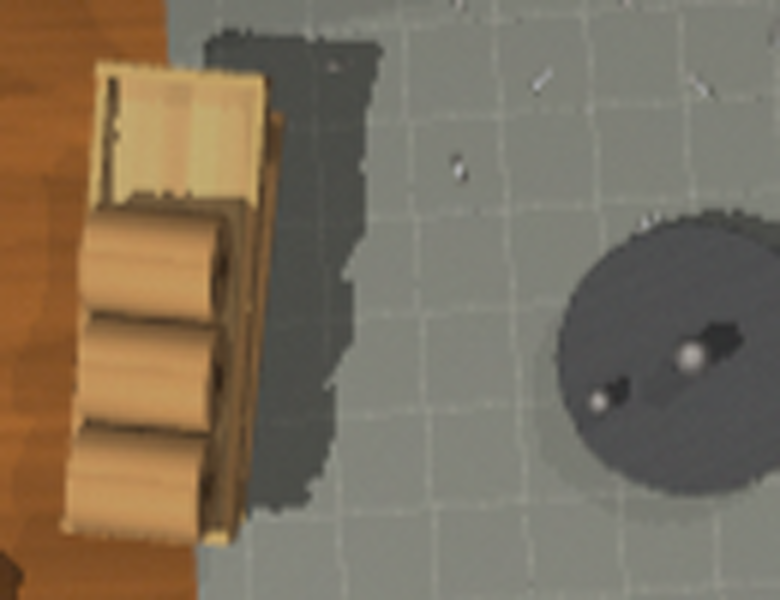

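View pics/c2.png

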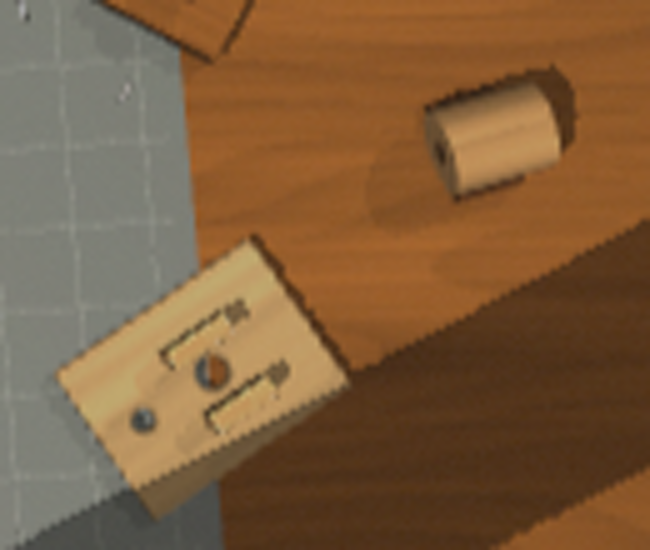

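```bash
cat >> h.py <<'E'
def ray(u,v,z,c):
    T=np.array(c["pose"]); d=T[:3,:3]@np.array([(u-c["cx"])/K(c),(v-c["cy"])/K(c),1.]); o=T[:3,3]
    return o+d*(z-o[2])/d[2]
E
python3 - <<'E'
from h import *
c=vision.calibration("top")
b=ray(352.4,254,16,c); bp=ray(338.6,264,16,c)
s=ray(260,224.2,66,c); sp=ray(245,231.8,52,c)
def ya(a,b): return np.degrees(np.arctan2(*(b-a)[1::-1]))
print("board",b,bp,np.linalg.norm(bp-b),"y dir",ya(b,bp))
print("stand",s,sp,np.linalg.norm((sp-s)[:2]),ya(s,sp))
W=np.load("pics/topW.npy"); 
for n,(u0,v0,u1,v1) in dict(new=(390,190,430,225),lane=(150,170,195,260)).items():
    w=W[v0:v1,u0:u1].reshape(-1,3); 
    for zl in (40,55,85):
        q=w[w[:,2]>zl]; 
        if len(q)>20: print(n,zl,len(q),q.mean(0).round(1),q.min(0).round(0),q.max(0).round(0))
w=W[190:225,390:430].reshape(-1,3);w=w[w[:,2]>45]
x=w[:,:2]-w[:,:2].mean(0);print("new axis",np.degrees(np.arctan2(*np.linalg.svd(x)[2][0][::-1])))
E
```

```text
board [ 457.33432576 -237.09487944   16.        ] [ 430.08386083 -196.92260692   16.        ] 48.5427576292794 y dir 124.15061976783495
stand [545.92516219  22.13305503  66.        ] [526.41975062  64.78334882  52.        ] 46.89891939861947 114.57620941365073
new 40 405 [ 582.2 -387.7   73.6] [ 482. -428.   40.] [ 613.  -13. 1418.]
new 55 271 [ 582.2 -386.3   85.4] [ 482. -426.   55.] [ 609.  -13. 1418.]
lane 40 2304 [574.6 258.4  94.1] [466. -13.  40.] [ 684.  316. 1418.]
lane 55 2226 [577.  259.1  95.6] [466. -13.  55.] [ 684.  316. 1418.]
lane 85 1280 [551.  263.3 114.5] [470. -13.  85.] [ 684.  305. 1418.]
new axis -74.95883927183714
```

Run:
```python
from h import *
st(); go([501,-302,150],34)
```

```text
t 0.15 pos [ 259.3 -568.5  214.2] rot [-8.999e+01  5.000e-02 -6.549e+01] F [0.1 0.2 0.3] op 0.997 q [-1.25  0.49  1.56  0.    1.09 -0.11]
shift/turn [array([-142.1,   64.4,  330.5]), array([-4.000e-02, -9.949e+01, -3.000e-02])]
```

```bash
python3 -m crank '[[-11,5,26,0,-8,0],[-22,10,53,0,-16,0],[-34,15,79,0,-24,0],[-45,20,106,0,-33,0],[-57,25,132,0,-41,0]]'; python3 -c "
from h import *
go([501,-302,150],34)"
```

```text
t: 0.65
eef_pos: [356.4, -460.9, 188.9]
tcp_rot: [-1.57, 0.001, -0.421]
ft_force: [1.1, -0.2, 0.7]
opening: 1.0
shift/turn [array([ 67. ,  39. , 204.1]), array([-7.000e-02, -5.814e+01, -2.000e-02])]
```

```bash
python3 -m crank '[[9,5,29,0,-8,0],[19,11,58,0,-16,0],[28,17,87,0,-25,0],[38,22,116,0,-33,0],[48,28,145,0,-41.5,0]]'; python3 -c "
from h import *
go([501,-302,150],34)"
```

```text
t: 1.15
eef_pos: [460.2, -347.2, 160.7]
tcp_rot: [-1.57, 0.0, 0.309]
ft_force: [1.4, -0.7, -0.0]
opening: 1.001
shift/turn [array([52.6, 10.7, 30.6]), array([ -0.07, -16.3 ,   0.  ])]
```

```bash
python3 -m crank '[[26,5,15,0,-8,0],[52.6,10.7,30.6,0,-16.3,0],[52.6,10.7,30.6,0,-16.3,0]]'; python3 -c "
from h import *
st(); grab('wrist','w1'); st()
p=cv2.imread('pics/w1.png'); cv2.imwrite('pics/w1b.png',cv2.resize(p[:260],(800,406),interpolation=cv2.INTER_CUBIC))"
```

```text
t: 1.45
eef_pos: [502.4, -299.5, 149.2]
tcp_rot: [-1.568, -0.0, 0.601]
ft_force: [-0.5, 0.6, -0.2]
opening: 1.001
t 1.45 pos [ 502.4 -299.5  149.2] rot [-8.985e+01 -1.000e-02  3.441e+01] F [-0.5  0.6 -0.2] op 1.001 q [-0.65  0.51  1.73  0.    0.91 -1.25]
t 1.50 pos [ 501.5 -300.7  149.5] rot [-8.987e+01  1.000e-02  3.411e+01] F [-1.4  0.3 -0.1] op 0.999 q [-0.65  0.51  1.73  0.    0.91 -1.25]
```

View pics/w1.png

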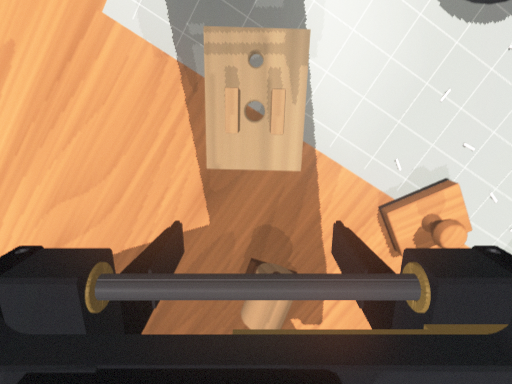

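```bash
cat >> h.py <<'E'
from scipy.spatial.transform import Rotation as R
def shot(tag):
    """picture with tool-frame cloud; returns p,W(world),T(tool frame cloud), state"""
    s=env.state(); p,d,W,c=grab("wrist",tag)
    M=R.from_euler("xyz",s["tcp_rot"]); T=M.inv().apply((W-s["eef_pos"]).reshape(-1,3)).reshape(W.shape)
    return p,W,T,s,c
def rect(pts):
    r=cv2.minAreaRect(pts.astype(np.float32)); return r
E
python3 - <<'E'
from h import *
p,W,T,s,c=shot("w2")
st()
m=np.zeros(W.shape[:2],bool); m[10:200,190:320]=1
def desc(mask,name):
    n,l,stt,ce=cv2.connectedComponentsWithStats(mask.astype(np.uint8))
    for i in range(1,n):
        if stt[i,4]>100:
            q=W[l==i]; r=rect(q[:,:2]); t=T[l==i]
            print(name,stt[i,4],"z",q[:,2].mean().round(1),"rect",np.round(r[0],1),np.round(r[1],1),round(r[2],2),"tool x",t[:,0].min().round(1),t[:,0].max().round(1),"z",t[:,2].min().round(1),t[:,2].max().round(1),"ctr px",ce[i].round(1))
desc(m&(W[...,2]>36)&(W[...,2]<60),"rail")
desc(m&(W[...,2]>8)&(W[...,2]<60),"board")
E
```

```text
t 1.55 pos [ 501.  -301.7  149.8] rot [-89.9    0.    33.97] F [0.4 0.2 0.2] op 0.999 q [-0.66  0.51  1.73  0.    0.91 -1.25]
rail 634 z 45.1 rect [ 439.9 -249.8] [11.6 39.4] 32.92 tool x -28.6 -16.4 z 56.9 96.3 ctr px [233.4 108.5]
rail 623 z 45.5 rect [ 474.9 -227.1] [12.1 39.5] 32.91 tool x 12.9 25.4 z 56.1 95.4 ctr px [278.9 109.5]
board 13817 z 18.4 rect [ 453.3 -232.3] [100.5 135.4] 33.03 tool x -53.0 49.8 z 14.8 151.9 ctr px [256.4  95.7]
```

```bash
python3 -c "
from h import *
go([457.4,-238.5,80],32.95);go([457.4,-238.5,20],32.95)"
```

```text
shift/turn [array([-0.9, 69.9, 76.7]), array([-0.1 ,  1.02, -0.01])]
shift/turn [array([ -0.9, 129.9,  76.6]), array([-0.1 ,  1.02, -0.01])]
```

```bash
python3 -m crank '[[-0.3,30,38,-0.1,0.5,0],[-0.9,65,76.6,-0.1,1,0],[-0.9,100,76.6,-0.1,1,0],[-0.9,122,76.6,-0.1,1,0],[-0.9,129.9,76.6,-0.1,1,0]]' 1; python3 -c "
from h import *
go([457.4,-238.5,20],32.95);st()"
```

```text
t: 2.05
eef_pos: [456.2, -238.9, 18.5]
tcp_rot: [-1.569, 0.001, 0.572]
ft_force: [0.2, 0.4, 0.4]
opening: 1.0
shift/turn [array([ 1.2, -1.5, -0.3]), array([-0.13, -0.15, -0.06])]
t 2.05 pos [ 456.2 -238.9   18.5] rot [-8.987e+01  6.000e-02  3.280e+01] F [0.2 0.4 0.4] op 1.000 q [-0.61  0.63  2.   -0.    0.52 -1.18]
```

```bash
python3 -m crank '[[1,-1.5,0,-0.1,-0.1,0],[1,-1.5,0,-0.1,-0.1,0],[1,-1.5,0,-0.1,-0.1,0],[1,-1.5,0,-0.1,-0.1,0],[1,-1.5,0,-0.1,-0.1,0]]' 0; python3 -c "
from h import *
st()"
```

```text
t: 2.55
eef_pos: [457.3, -238.5, 20.6]
tcp_rot: [-1.571, 0.001, 0.574]
ft_force: [-0.2, 0.2, 0.0]
opening: 0.637
t 2.55 pos [ 457.3 -238.5   20.6] rot [-9.003e+01  4.000e-02  3.290e+01] F [-0.2  0.2  0. ] op 0.637 q [-0.61  0.63  1.99 -0.    0.52 -1.18]
```

```bash
python3 -m crank '[[0,0,0,0,0,0],[0,0,0,0,0,0],[0,-3,0,0,0,0],[0,-20,0,0,0,0],[0,-45,0,0,0,0]]' 0; python3 -c "
from h import *
st()
a=np.radians(24.6); z=np.array([-np.sin(a),np.cos(a)]); P=np.array([546,22.1])-105*z; print(P); go([*P,150],24.6)"
```

```text
t: 3.05
eef_pos: [456.5, -238.0, 65.1]
tcp_rot: [-1.568, 0.002, 0.574]
ft_force: [0.1, -0.7, -4.2]
opening: 0.567
t 3.05 pos [ 456.5 -238.    65.1] rot [-89.86   0.11  32.9 ] F [ 0.1 -0.7 -4.2] op 0.567 q [-0.61  0.55  1.97 -0.    0.62 -1.18]
[589.70948319 -73.36979145]
shift/turn [array([201.1, -85.1,  66.1]), array([-0.13,  8.3 , -0.12])]
```

```bash
python3 -m crank '[[30,-35,10,0,1,0],[70,-65,23,0,3,0],[110,-85,36,0,5,0],[155,-85,51,0,7,0],[190,-85,62,0,8.3,0]]' 0; python3 -m crank '[[11,0,4,0,0,0],[11,0,4,0,0,0],[11,0,4,0,0,0]]'; python3 -c "
from h import *
st();shot('w3');st()"
```

```text
t: 3.55
eef_pos: [583.8, -80.6, 150.7]
tcp_rot: [-1.569, 0.001, 0.429]
ft_force: [0.8, 0.2, -3.3]
opening: 0.569
t: 3.85
eef_pos: [591.4, -72.8, 150.2]
tcp_rot: [-1.569, 0.003, 0.429]
ft_force: [-0.2, 0.2, -4.6]
opening: 0.565
t 3.85 pos [591.4 -72.8 150.2] rot [-89.87   0.15  24.59] F [-0.2  0.2 -4.6] op 0.565 q [-0.23  0.52  1.7   0.    0.92 -0.66]
t 3.90 pos [591.2 -73.2 150.4] rot [-89.88   0.14  24.54] F [-0.9 -0.1 -4.1] op 0.565 q [-0.23  0.52  1.7   0.    0.92 -0.66]
```

View pics/w3.png

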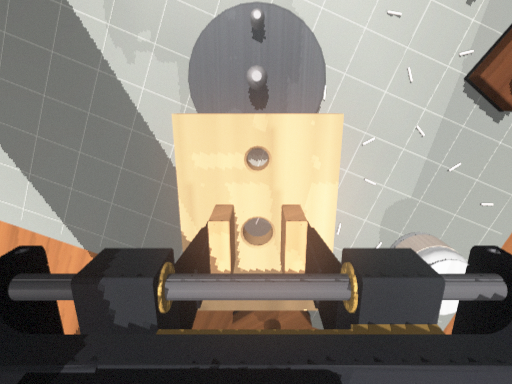

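Run:
```python
from h import *
z=np.load("pics/w3.npz"); p=z["p"]
a=cv2.resize(p[0:250,160:350],None,fx=4,fy=4,interpolation=cv2.INTER_CUBIC)
cv2.imwrite("pics/w3a.png",a[:400]); cv2.imwrite("pics/w3b.png",a[440:1000])
```

```text
(no output)
```

View pics/w3a.png

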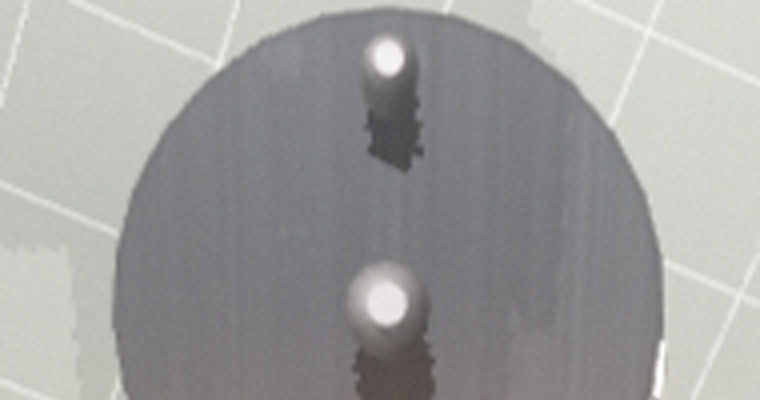

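View pics/w3b.png

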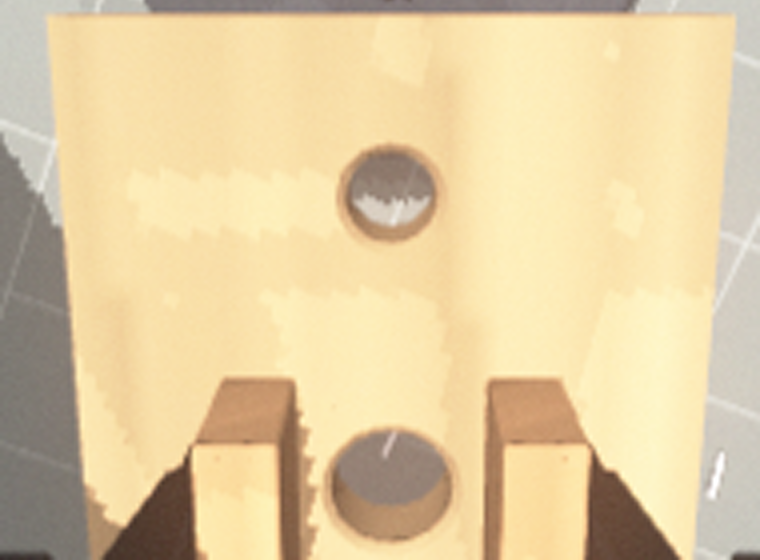

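Run:
```python
from h import *
s=st(); c=vision.calibration("wrist")
M=R.from_euler("xyz",s["tcp_rot"]); tl=lambda P:M.inv().apply(P-s["eef_pos"])
zz=np.load("pics/w3.npz"); W=zz["W"]
print("board top z", [W[v,u,2].round(1) for u,v in((200,130),(300,130),(200,200),(315,180))])
zb=145.7
S=ray(256.4,75.1,66,c);Sp=ray(256.6,13.9,52,c);B=ray(257.2,230.9,zb,c);Bp=ray(256.5,157.9,zb,c)
for n,P in dict(S=S,Sp=Sp,B=B,Bp=Bp).items(): print(n,P.round(1),"tool",tl(P).round(1))
d=lambda a,b:(np.linalg.norm((b-a)[:2]).round(1),np.degrees(np.arctan2(*(b-a)[1::-1])).round(2))
print(d(S,Sp),d(B,Bp)); 
m=np.zeros(W.shape[:2],bool);m[0:112,180:340]=1; m&=(W[...,2]>22)&(W[...,2]<36)
q=W[m]; (x,y),r=cv2.minEnclosingCircle(q[:,:2].astype(np.float32)); print("disc",x,y,r,q[:,2].mean())
m=np.zeros(W.shape[:2],bool);m[105:300,160:350]=1; m&=(W[...,2]>135)&(W[...,2]<155)
# edge angles of board: front edge row points
T=M.inv().apply((W-s["eef_pos"]).reshape(-1,3)).reshape(W.shape)
front=[(T[m[:,u].argmax(),u,0],T[m[:,u].argmax(),u,2]) for u in range(185,335)]
f=np.array(front); print("front edge fit slope deg",np.degrees(np.arctan(np.polyfit(f[:,0],f[:,1],1)[0])),"z at 0",np.polyfit(f[:,0],f[:,1],1)[1])
side=[(T[v,m[v].nonzero()[0][[0,-1]],0],T[v,m[v].nonzero()[0][0],2]) for v in range(118,175)]
L=np.array([[a[0],a[1],b] for a,b in side]); print("side mean x",L[:,:2].mean(0), "slope",[np.degrees(np.arctan(np.polyfit(L[:,2],L[:,i],1)[0])).round(2) for i in(0,1)])
```

```text
t 3.90 pos [591.2 -73.2 150.4] rot [-89.88   0.14  24.54] F [-0.9 -0.1 -4.1] op 0.565 q [-0.23  0.52  1.7   0.    0.92 -0.66]
board top z [np.float64(146.3), np.float64(145.3), np.float64(145.3), np.float64(144.8)]
S [547.2  20.2  66. ] tool [ -1.1  84.6 103.1]
Sp [527.4  63.8  52. ] tool [ -0.9  98.7 151. ]
B [590.6 -72.6 145.7] tool [-0.4  4.7  0.8]
Bp [570.3 -29.3 145.7] tool [-0.8  4.8 48.6]
(np.float64(47.9), np.float64(114.42)) (np.float64(47.8), np.float64(115.08))
disc 547.2049560546875 20.74347496032715 64.9869613647461 29.652454712605493
front edge fit slope deg 0.1066515011136388 z at 0 75.10945772900182
side mean x [-49.73259563  49.67771171] slope [np.float64(-0.44), np.float64(0.02)]
```

```bash
python3 -m crank '[[-0.1,5,25,-0.1,0.1,-0.1],[-0.2,15,50,-0.1,0.3,-0.1],[-0.3,28,77,-0.1,0.3,-0.1],[-0.4,40,98,-0.1,0.3,-0.1],[-0.4,45,102.4,-0.1,0.3,-0.1]]'; python3 -m crank '[[0,0,0,0,0,0],[0,0,0,0,0,0]]'
python3 - <<'E'
from h import *
st();p,*_=shot('w4'); st(); cv2.imwrite("pics/w4a.png",cv2.resize(p[110:250,160:350],None,fx=4,fy=4,interpolation=cv2.INTER_CUBIC))
E
```

```text
t: 4.4
eef_pos: [546.4, 20.2, 104.8]
tcp_rot: [-1.569, 0.003, 0.423]
ft_force: [0.1, -0.0, -3.4]
opening: 0.568
t: 4.6
eef_pos: [546.6, 19.1, 105.1]
tcp_rot: [-1.57, 0.003, 0.422]
ft_force: [0.4, 0.3, -3.8]
opening: 0.568
t 4.60 pos [546.6  19.1 105.1] rot [-89.93   0.14  24.2 ] F [ 0.4  0.3 -3.8] op 0.568 q [-0.09  0.52  1.86 -0.    0.76 -0.51]
t 4.65 pos [546.9  19.  105.3] rot [-89.94   0.12  24.18] F [ 0.7  0.6 -4.1] op 0.565 q [-0.09  0.52  1.86 -0.    0.76 -0.51]
```

View pics/w4a.png

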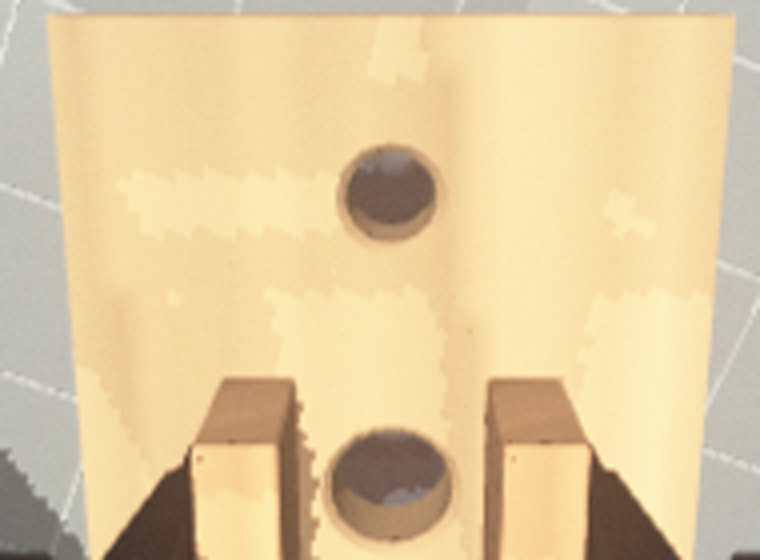

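```bash
python3 -m crank '[[1,0,0,0,0,0],[1,0,0,0,0,0],[1,0,0,0,0,0]]'; python3 -c "
from h import *
st(); go([548.1,19.7,80],24.3)"
```

```text
t: 4.95
eef_pos: [548.0, 19.1, 105.4]
tcp_rot: [-1.57, 0.002, 0.422]
ft_force: [-0.4, 0.3, -4.5]
opening: 0.568
t 4.95 pos [548.   19.1 105.4] rot [-89.95   0.1   24.16] F [-0.4  0.3 -4.5] op 0.568 q [-0.09  0.52  1.86 -0.    0.76 -0.51]
shift/turn [array([ 0.4, 25.4,  0.5]), array([-0.05, -0.14, -0.1 ])]
```

```bash
python3 -m crank '[[0.4,8,0.5,0,0,-0.1],[0.4,16,0.5,0,0,-0.1],[0.4,20,0.5,0,0,-0.1],[0.4,25.5,0.5,0,0,-0.1],[0.4,25.5,0.5,0,0,-0.1]]'
python3 - <<'E'
from h import *
st();p,*_=shot('w5'); st(); cv2.imwrite("pics/w5a.png",cv2.resize(p[110:250,160:350],None,fx=4,fy=4,interpolation=cv2.INTER_CUBIC))
E
```

```text
t: 5.45
eef_pos: [547.8, 19.9, 79.0]
tcp_rot: [-1.569, 0.001, 0.422]
ft_force: [-0.2, 0.9, -5.6]
opening: 0.567
t 5.45 pos [547.8  19.9  79. ] rot [-8.990e+01  7.000e-02  2.416e+01] F [-0.2  0.9 -5.6] op 0.567 q [-0.08  0.56  1.88  0.    0.7  -0.51]
t 5.50 pos [547.8  19.8  79.4] rot [-8.991e+01  6.000e-02  2.416e+01] F [-0.7  1.5 -5. ] op 0.569 q [-0.08  0.56  1.88  0.    0.7  -0.51]
```

View pics/w5a.png

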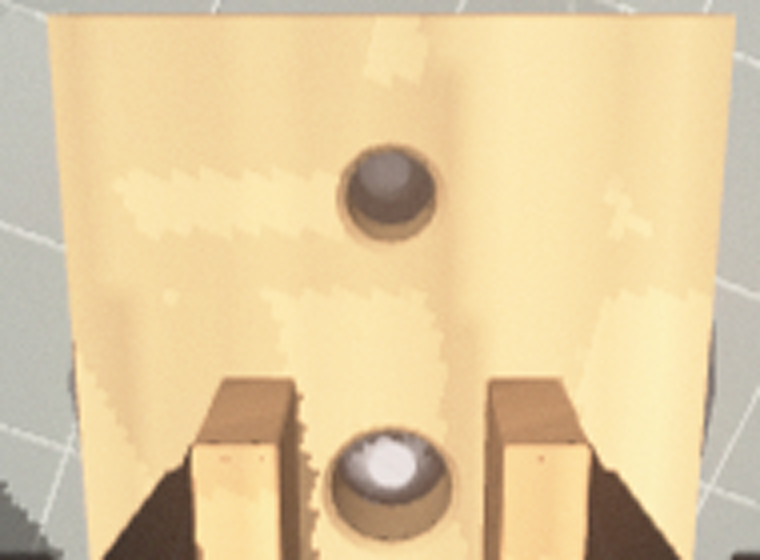

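Run:
```python
from h import *
s=st(); c=vision.calibration("wrist"); M=R.from_euler("xyz",s["tcp_rot"]); tl=lambda P:M.inv().apply(P-s["eef_pos"]).round(2)
px=lambda x,y:((x+.5)/4-.5+160,(y+.5)/4-.5+110)
zt=s["eef_pos"][2]-4.6
print("pin",tl(ray(*px(386,173),52,c)),"hole",tl(ray(*px(388,193),zt,c)))
print("shaft",tl(ray(*px(391,463),66,c)),"hole",tl(ray(*px(390,485),zt,c)))
```

```text
t 5.50 pos [547.8  19.8  79.4] rot [-8.991e+01  6.000e-02  2.416e+01] F [-0.7  1.5 -5. ] op 0.569 q [-0.08  0.56  1.88  0.    0.7  -0.51]
pin [-1.11 27.48 48.23] hole [-0.72  4.67 48.63]
shaft [-0.24 13.41  1.03] hole [-0.4   4.6   0.87]
```

```bash
python3 -m crank '[[0,3,-0.1,-0.1,-0.4,0],[0,8,-0.1,-0.1,-0.4,0],[0,13,-0.1,-0.1,-0.4,0],[0,17,-0.1,-0.1,-0.4,0]]';python3 -c "
from h import *
st()"
```

```text
t: 5.9
eef_pos: [547.8, 19.9, 62.0]
tcp_rot: [-1.571, 0.001, 0.429]
ft_force: [-1.2, 3.9, -1.8]
opening: 0.567
t 5.90 pos [547.8  19.9  62. ] rot [-9.000e+01  6.000e-02  2.456e+01] F [-1.2  3.9 -1.8] op 0.567 q [-0.08  0.59  1.89 -0.    0.66 -0.51]
```

```bash
python3 -m crank '[[0,3,0.3,0,0,0],[0,6,0.3,0,0,0],[0,9,0.3,0,0,0],[0,11,0.3,0,0,0]]';python3 -c "
from h import *
st()"; python3 -m crank '[[0,1,0,0,0,0],[0,1,0,0,0,0]]'
```

```text
t: 6.3
eef_pos: [547.7, 20.1, 50.8]
tcp_rot: [-1.571, 0.001, 0.429]
ft_force: [-7.1, 1.2, 35.7]
opening: 0.566
t 6.30 pos [547.7  20.1  50.8] rot [-9.001e+01  6.000e-02  2.456e+01] F [-7.1  1.2 35.7] op 0.566 q [-0.08  0.61  1.9  -0.    0.64 -0.51]
t: 6.5
eef_pos: [547.7, 20.1, 50.8]
tcp_rot: [-1.571, 0.001, 0.429]
ft_force: [-3.4, 1.3, 11.6]
opening: 0.566
```

```bash
python3 -m crank '[[0,0,0,0,0,0],[0,0,0,0,0,0],[0,0,0,0,0,0],[0,0,0,0,0,0]]' 1; python3 -m crank '[[0,-15,0,0,0,0],[0,-40,0,0,0,0],[0,-70,-20,0,0,0],[0,-100,-60,0,0,0],[0,-105,-80,0,0,0]]'; python3 -m crank '[[0,0,0,0,0,0]]'
python3 - <<'E'
from h import *
st();p,W,T,s,c=shot('w6'); st()
c=vision.calibration("top");
E
```

```text
t: 6.9
eef_pos: [547.8, 20.0, 50.7]
tcp_rot: [-1.571, 0.001, 0.429]
ft_force: [-0.4, -0.4, -0.5]
opening: 0.84
t: 7.4
eef_pos: [583.3, -54.8, 159.2]
tcp_rot: [-1.575, -0.004, 0.428]
ft_force: [0.3, 0.7, -0.7]
opening: 0.995
t: 7.5
eef_pos: [584.1, -56.8, 159.4]
tcp_rot: [-1.576, -0.005, 0.426]
ft_force: [-0.1, 0.2, -1.6]
opening: 0.999
t 7.50 pos [584.1 -56.8 159.4] rot [-90.3  -0.3  24.4] F [-0.1  0.2 -1.6] op 0.999 q [-0.21  0.5   1.72 -0.    0.92 -0.63]
t 7.55 pos [583.6 -55.8 159.1] rot [-90.27  -0.27  24.43] F [-0.8 -0.4  0.9] op 0.998 q [-0.21  0.5   1.72 -0.    0.92 -0.63]
```

View pics/w6.png

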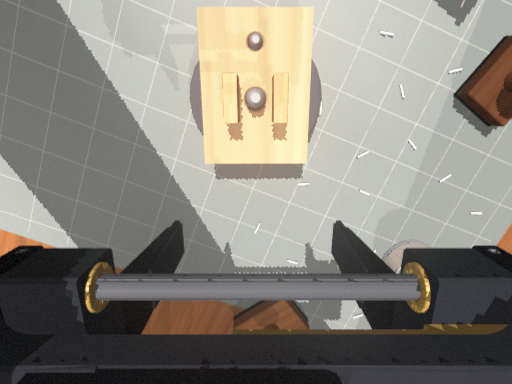

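Run:
```python
from h import *
W=np.load("pics/w6.npz")["W"]
m=np.zeros(W.shape[:2],bool);m[5:165,190:320]=1
b=m&(abs(W[...,2]-46)<6); b=cv2.erode(b.astype(np.uint8),np.ones((3,3)))>0; q=W[b]; A=np.c_[q[:,:2]-[547,20],np.ones(len(q))]
co=np.linalg.lstsq(A,q[:,2],rcond=None)[0]; print("top z",co[2],"slopes deg",np.degrees(co[:2]))
n,l,s,ce=cv2.connectedComponentsWithStats((m&(W[...,2]>66)&(W[...,2]<90)).astype(np.uint8))
for i in range(1,n):
    if s[i,4]>100: r=rect(W[l==i][:,:2]); print(r,W[l==i][:,2].mean())
```

```text
top z 45.7113331289213 slopes deg [ 0.03023618 -0.01187109]
((528.4180908203125, 11.17317008972168), (12.118975639343262, 38.83171844482422), 24.476852416992188) 75.4437929294943
((566.6875610351562, 28.469945907592773), (12.158478736877441, 38.97270584106445), 24.69763946533203) 75.40711933900826
```

```bash
python3 -c "
from h import *
go([580,261,235],81.6)"
```

```text
shift/turn [array([128.1, -76.7, 289.6]), array([  0.38, -57.17,   0.11])]
```

```bash
python3 -m crank '[[18,-20,35,0,-8,0],[36,-40,75,0.1,-16,0],[54,-60,120,0.2,-24,0],[72,-77,165,0.2,-33,0],[90,-77,210,0.3,-41,0]]'; python3 -c "
from h import *
go([580,261,235],81.6)"
```

```text
t: 8.05
eef_pos: [577.5, 173.4, 236.2]
tcp_rot: [-1.573, -0.003, 1.148]
ft_force: [1.3, 0.2, 0.4]
opening: 1.001
shift/turn [array([80.9,  1.4, 33.7]), array([  0.16, -15.81,   0.15])]
```

```bash
python3 -m crank '[[40,1,17,0,-8,0],[75,1,31,0,-15.8,0],[80.9,1.4,33.7,0.1,-15.8,0.1],[80.9,1.4,33.7,0.1,-15.8,0.1],[80.9,1.4,33.7,0.1,-15.8,0.1]]'; python3 -c "
from h import *
st();shot('w7');st()"
```

```text
t: 8.55
eef_pos: [579.4, 260.4, 234.1]
tcp_rot: [-1.571, 0.0, 1.422]
ft_force: [1.4, 0.3, 0.7]
opening: 0.997
t 8.55 pos [579.4 260.4 234.1] rot [-8.999e+01  1.000e-02  8.150e+01] F [1.4 0.3 0.7] op 0.997 q [ 0.32  0.49  1.51 -0.    1.15 -1.1 ]
t 8.60 pos [579.7 259.9 234.5] rot [-90.02   0.    81.47] F [-0.4 -0.8  0. ] op 1.000 q [ 0.32  0.49  1.51 -0.    1.15 -1.1 ]
```

View pics/w7.png

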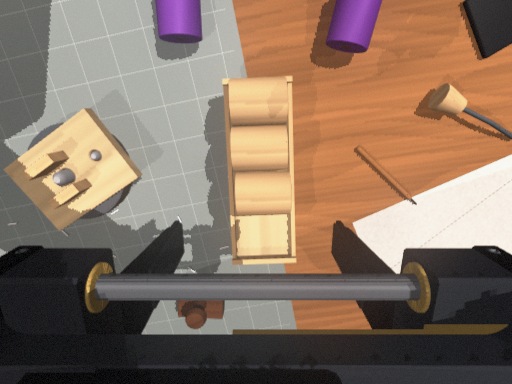

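Candidates: the pale blanks in the lane at (258,101), (259,147) and (263,192), plus purple cylinders at (179,18) and (355,22). There is also the new blank on its rest, at top-image (409,208). The low front end is at the top of this picture, so the one I want is at (258,101). I'll check it in a close crop.

Run:
```python
from h import *
z=np.load("pics/w7.npz");p=z["p"];W=z["W"]
cv2.imwrite("pics/w7a.png",cv2.resize(p[65:215,200:320],None,fx=4,fy=4,interpolation=cv2.INTER_CUBIC))
for v0,v1 in ((84,122),(128,166),(174,212)):
    q=W[v0:v1,215:305].reshape(-1,3); q=q[q[:,2]>75]; r=rect(q[:,:2]); 
    top=q[q[:,2]>np.percentile(q[:,2],85)]
    x=top[:,:2]-top[:,:2].mean(0); a=np.degrees(np.arctan2(*np.linalg.svd(x,full_matrices=False)[2][0][::-1]))
    print("ztop",np.percentile(q[:,2],99).round(1),"rect",np.round(r[0],1),np.round(r[1],1),round(r[2],2),"ridge ctr",top.mean(0).round(1),"axis",a.round(2))
q=W[72:265,220:300].reshape(-1,3);q=q[q[:,2]>35]; print("lane",rect(q[:,:2]))
```

```text
ztop 98.6 rect [496.6 271.6] [61.3 36.8] 81.36 ridge ctr [494.8 272.   97.8] axis -96.91
ztop 105.5 rect [540.9 266.1] [61.  38.6] 81.83 ridge ctr [543.9 265.4 104.7] axis -96.24
ztop 112.3 rect [590.  263.2] [60.8 40.3] 82.0 ridge ctr [592.7 263.3 111.6] axis -95.83
lane ((575.2024536132812, 263.2196350097656), (78.1542739868164, 215.2467803955078), 83.84949493408203)
```

View pics/w7a.png

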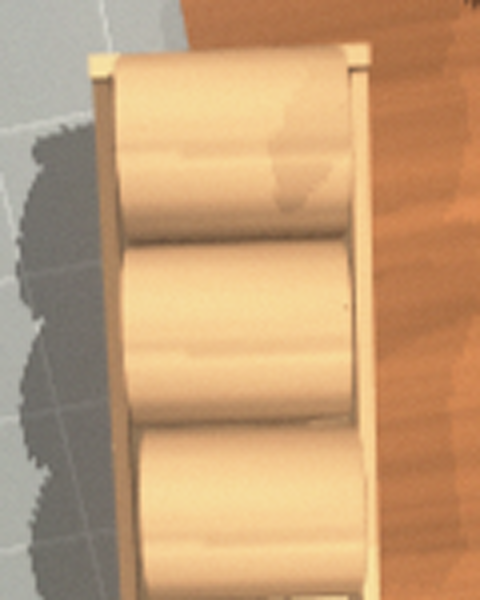

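```bash
python3 -c "
from h import *
go([494.3,272,140],84);go([494.3,272,63],84)"
```

```text
shift/turn [array([-0.7, 94.5, 86.2]), array([ 0.02, -2.53, -0.  ])]
shift/turn [array([ -0.7, 171.5,  86.3]), array([ 0.02, -2.53, -0.  ])]
```

```bash
python3 -m crank '[[0,20,35,0,-1,0],[-0.7,45,75,0,-2.5,0],[-0.7,90,86.3,0,-2.5,0],[-0.7,130,86.3,0,-2.5,0],[-0.7,160,86.3,0,-2.5,0]]'; python3 -m crank '[[0,6,0,0,0,0],[0,11,0,0,0,0],[0,11,0,0,0,0]]';  python3 -c "
from h import *
st();go([494.3,272,63],84)"
```

```text
t: 9.1
eef_pos: [493.6, 270.6, 72.8]
tcp_rot: [-1.57, 0.001, 1.463]
ft_force: [0.5, 0.8, -0.7]
opening: 1.001
t: 9.4
eef_pos: [494.1, 270.2, 62.5]
tcp_rot: [-1.571, 0.0, 1.462]
ft_force: [-0.6, 0.6, 0.4]
opening: 0.997
t 9.40 pos [494.1 270.2  62.5] rot [-9.001e+01  1.000e-02  8.376e+01] F [-0.6  0.6  0.4] op 0.997 q [ 0.38  0.6   1.85 -0.    0.68 -1.08]
shift/turn [array([ 1.8, -0.5,  0. ]), array([ 0.01, -0.24, -0.01])]
```

```bash
python3 -m crank '[[1.8,-0.5,0,0,0,0],[1.8,-0.5,0,0,0,0],[1.8,-0.5,0,0,0,0],[1.8,-0.5,0,0,0,0],[1.8,-0.5,0,0,0,0]]' 0; python3 -m crank '[[0,0,0,0,0,0],[0,0,0,0,0,0],[0,0,0,0,0,0]]' 0; python3 -c "
from h import *
st()"
```

```text
t: 9.9
eef_pos: [494.4, 272.1, 63.3]
tcp_rot: [-1.571, -0.0, 1.462]
ft_force: [-0.3, 3.1, 1.8]
opening: 0.632
t: 10.2
eef_pos: [494.4, 272.1, 63.3]
tcp_rot: [-1.571, -0.0, 1.462]
ft_force: [0.1, 0.3, 1.2]
opening: 0.63
t 10.20 pos [494.4 272.1  63.3] rot [-9.003e+01 -1.000e-02  8.376e+01] F [0.1 0.3 1.2] op 0.630 q [ 0.39  0.6   1.85 -0.    0.69 -1.08]
```

```bash
python3 -m crank '[[0,-5,0,0,0,0],[0,-15,0,0,0,0],[0,-35,0,0,0,0],[0,-60,0,0,0,0],[0,-80,0,0,0,0]]' 0; python3 -c "
from h import *
st(); go([547.5,20,130],114.5)"
```

```text
t: 10.7
eef_pos: [494.5, 272.2, 145.3]
tcp_rot: [-1.572, -0.001, 1.462]
ft_force: [-0.4, 0.2, -0.9]
opening: 0.631
t 10.70 pos [494.5 272.2 145.3] rot [-9.009e+01 -4.000e-02  8.376e+01] F [-0.4  0.2 -0.9] op 0.631 q [ 0.39  0.49  1.79 -0.    0.87 -1.08]
shift/turn [array([-245. ,   15.2,  -80.1]), array([ 9.000e-02, -3.074e+01,  2.000e-02])]
```

```bash
python3 -m crank '[[-35,0,-11,0,-6,0],[-75,0,-24,0,-12,0],[-115,0,-37,0,-18,0],[-155,0,-50,0,-24,0],[-190,0,-62,0,-30.7,0]]'; python3 -c "
from h import *
st(); go([547.5,20,130],114.5)"
```

```text
t: 11.2
eef_pos: [535.7, 74.7, 146.1]
tcp_rot: [-1.573, 0.001, 2.002]
ft_force: [0.3, -0.0, -1.4]
opening: 0.63
t 11.20 pos [535.7  74.7 146.1] rot [-9.013e+01  3.000e-02  1.147e+02] F [ 0.3 -0.  -1.4] op 0.630 q [ 0.02  0.46  1.84  0.    0.84 -1.99]
shift/turn [array([-54.6,  16.1,  12.1]), array([ 0.13,  0.2 , -0.03])]
```

```bash
python3 -m crank '[[-25,8,6,0,0,0],[-45,16,10,0.1,0.2,0],[-54.6,16,12,0.1,0.2,0],[-54.6,16,12,0.1,0.2,0],[-54.6,16,12,0.1,0.2,0]]'
python3 - <<'E'
from h import *
st(); shot("w8"); go([547.5,20,90],114.5)
E
```

```text
t: 11.7
eef_pos: [547.6, 20.7, 130.7]
tcp_rot: [-1.572, 0.001, 1.998]
ft_force: [-0.3, -0.3, -2.1]
opening: 0.629
t 11.70 pos [547.6  20.7 130.7] rot [-9.0070e+01  4.0000e-02  1.1451e+02] F [-0.3 -0.3 -2.1] op 0.629 q [-0.08  0.49  1.84 -0.    0.81 -2.08]
shift/turn [array([-0.8, 40.7,  0.5]), array([ 0.06,  0.04, -0.04])]
```

View pics/w8.png

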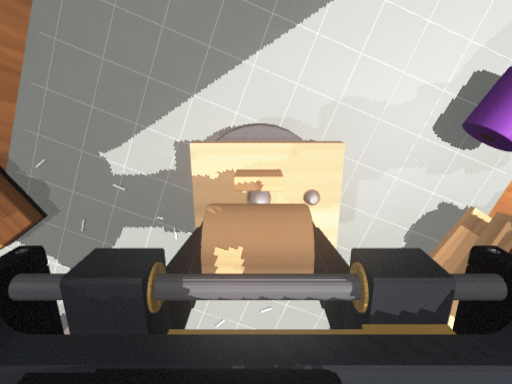

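Run:
```python
from h import *
from scipy.optimize import least_squares
s=env.state(); M=R.from_euler("xyz",s["tcp_rot"]); W=np.load("pics/w8.npz")["W"]
T=M.inv().apply((W-s["eef_pos"]).reshape(-1,3)).reshape(W.shape)[206:272,205:310].reshape(-1,3)
q=T[(T[:,1]>-40)&(T[:,1]<20)&(abs(T[:,0])<32)]
f=least_squares(lambda p:np.hypot(q[:,1]-p[0],q[:,2]-p[1])-25,[-10,0],loss="soft_l1")
print("axis tool y,z",f.x,"rms",np.sqrt(np.mean(f.fun**2)),"x",q[:,0].min(),q[:,0].max(),len(q))
```

```text
axis tool y,z [-9.15668274  0.41849292] rms 0.5769912538614647 x -31.320942697023284 27.748853966153366 6889
```

```bash
python3 -m crank '[[-0.8,10,0.3,0,0,0],[-0.8,22,0.3,0,0,0],[-0.8,34,0.3,0,0,0],[-0.8,40,0.3,0,0,0],[-0.8,42,0.3,0,0,0]]'; python3 -c "
from h import *
st()"; python3 -m crank '[[0,1,0,0,0,0],[0,2,0,0,0,0],[0,2,0,0,0,0]]'
```

```text
t: 12.25
eef_pos: [547.3, 20.2, 87.5]
tcp_rot: [-1.57, -0.0, 1.999]
ft_force: [0.2, -0.6, -1.2]
opening: 0.626
t 12.25 pos [547.3  20.2  87.5] rot [-8.9970e+01 -1.0000e-02  1.1454e+02] F [ 0.2 -0.6 -1.2] op 0.626 q [-0.08  0.55  1.88 -0.    0.72 -2.08]
t: 12.55
eef_pos: [547.5, 20.2, 86.1]
tcp_rot: [-1.571, 0.0, 1.999]
ft_force: [-1.8, 1.2, 3.7]
opening: 0.635
```

Contact; release and back off.

```bash
python3 -m crank '[[0,0.3,0,0,0,0],[0,0.3,0,0,0,0]]'; python3 -m crank '[[0,0,0,0,0,0],[0,0,0,0,0,0],[0,0,0,0,0,0],[0,0,0,0,0,0]]' 1; python3 -m crank '[[0,-15,0,0,0,0],[0,-40,0,0,0,0],[0,-70,-20,0,0,0],[0,-100,-55,0,0,0],[0,-105,-80,0,0,0]]'; python3 -m crank '[[0,0,0,0,0,0]]'
python3 - <<'E'
from h import *
st();shot('w9'); grab("top","t9"); st()
E
```

```text
t: 12.75
eef_pos: [547.5, 20.2, 86.2]
tcp_rot: [-1.571, 0.0, 1.999]
ft_force: [-0.2, -0.5, 3.4]
opening: 0.633
t: 13.15
eef_pos: [547.6, 20.2, 86.1]
tcp_rot: [-1.571, 0.0, 1.999]
ft_force: [-0.3, 0.4, -0.6]
opening: 0.909
t: 13.65
eef_pos: [622.8, 54.0, 195.1]
tcp_rot: [-1.577, 0.003, 1.999]
ft_force: [0.4, -0.6, 0.2]
opening: 0.998
t: 13.75
eef_pos: [624.8, 55.0, 195.7]
tcp_rot: [-1.579, 0.004, 2.0]
ft_force: [-1.1, 0.9, -0.9]
opening: 1.003
t 13.75 pos [624.8  55.  195.7] rot [-90.48   0.22 114.59] F [-1.1  0.9 -0.9] op 1.003 q [-0.02  0.51  1.58  0.    1.04 -2.02]
t 13.85 pos [622.6  54.1 194.9] rot [-90.34   0.17 114.56] F [-0.2 -0.   0.4] op 0.998 q [-0.02  0.51  1.59 -0.    1.04 -2.02]
```

View pics/w9.png

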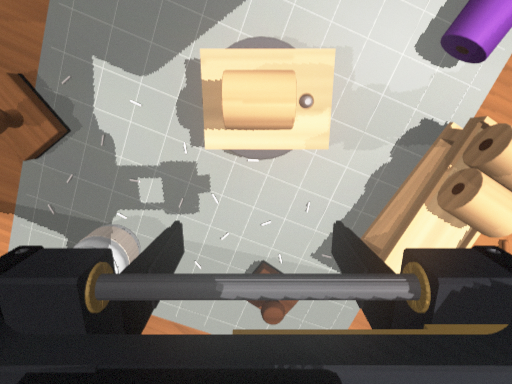

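View pics/t9.png

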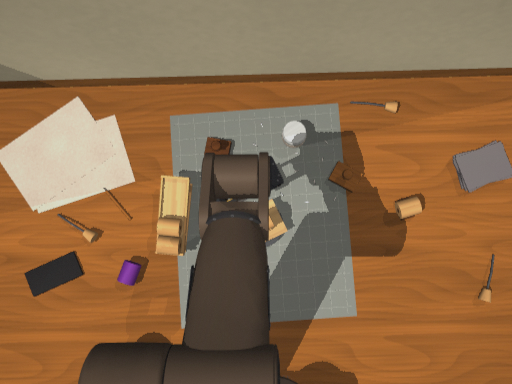

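Run:
```python
from h import *
W=np.load("pics/w9.npz")["W"]; q=W[60:140,215:302].reshape(-1,3); q=q[q[:,2]>85]
r=rect(q[:,:2]); print("blank",r,"ztop",np.percentile(q[:,2],98))
b=W[40:155,195:340].reshape(-1,3); b=b[(abs(b[:,2]-46)<5)]; print("board",rect(b[:,:2]),b[:,2].mean())
a=np.radians(24.5); y=np.array([-np.sin(a),np.cos(a)]); x=np.array([np.cos(a),np.sin(a)])
top=q[q[:,2]>117]; o=np.array(rect(b[:,:2])[0])-7.5*y
print("origin",o,"blank in board x,y", (top[:,:2].mean(0)-o)@x,(np.array(r[0])-o)@y)
```

```text
blank ((547.966552734375, 18.66316032409668), (49.53480529785156, 60.08565139770508), 24.829912185668945) ztop 121.14671872322327
board ((544.0639038085938, 26.188377380371094), (99.07799530029297, 135.37242126464844), 24.67490005493164) 45.71526910495584
origin [547.17410313  19.36366785] blank in board x,y 0.09730749397790253 -0.9660582141304285
```

```bash
python3 -c "
from h import *
go([658,-368,190],105)"
```

```text
shift/turn [array([-398.6,    5.2,  143.3]), array([ 0.35,  9.56, -0.14])]
```

```bash
python3 -m crank '[[-35,0,12,0,1,0],[-75,0,27,0,2,0],[-115,0,41,0,3,0],[-157,0,56,0,4,0],[-200,0,72,0.3,5,0]]'; python3 -m crank '[[-43,0,15,0,1,0],[-86,0,31,0,2,0],[-130,0,47,0,3,0],[-170,0,61,0,4,0],[-190,0,68,0,4.5,0]]';python3 -c "
from h import *
go([658,-368,190],105)"
```

```text
t: 14.35
eef_pos: [638.8, -159.5, 194.3]
tcp_rot: [-1.57, 0.001, 1.911]
ft_force: [1.0, -0.1, 0.0]
opening: 0.997
t: 14.85
eef_pos: [636.2, -364.8, 193.4]
tcp_rot: [-1.569, 0.0, 1.829]
ft_force: [-0.4, 1.2, 0.5]
opening: 0.999
shift/turn [array([ -8.7,   3.4, -20.3]), array([-0.11, -0.19, -0.03])]
```

```bash
python3 -m crank '[[-8.7,3.4,-20,0,0,0],[-8.7,3.4,-20,0,0,0],[-8.7,3.4,-20,0,0,0]]'
python3 - <<'E'
from h import *
from scipy.optimize import least_squares
st();p,W,T,s,c=shot('w10'); st()
m=(W[...,2]>20)&(W[...,2]<75); m[230:]=0
n,l,stt,ce=cv2.connectedComponentsWithStats(m.astype(np.uint8))
for i in range(1,n):
    if stt[i,4]>300: q=W[l==i]; print(stt[i],ce[i].round(0),rect(q[:,:2]),np.percentile(q[:,2],99).round(1))
E
```

```text
t: 15.15
eef_pos: [656.7, -367.7, 188.8]
tcp_rot: [-1.567, -0.001, 1.829]
ft_force: [-0.2, 0.2, 0.3]
opening: 1.006
t 15.15 pos [ 656.7 -367.7  188.8] rot [-8.9800e+01 -7.0000e-02  1.0481e+02] F [-0.2  0.2  0.3] op 1.006 q [-0.6   0.7   1.22 -0.    1.22 -2.43]
t 15.20 pos [ 656.8 -367.5  189.4] rot [-8.9830e+01 -4.0000e-02  1.0482e+02] F [-1.1  0.4 -0.4] op 0.999 q [-0.6   0.7   1.22 -0.    1.22 -2.43]
[ 219   86   61   49 2898] [249. 110.] ((584.6791381835938, -397.0138244628906), (49.3179817199707, 60.16876983642578), 15.050619125366211) 62.2
[   0  111  106   94 8944] [ 50. 158.] ((697.146728515625, -610.7149658203125), (107.85707092285156, 125.2084732055664), 14.296096801757812) 31.5
[ 325  186   77   44 1797] [362. 213.] ((679.0703125, -227.92698669433594), (79.42473602294922, 59.304237365722656), 59.968772888183594) 62.9
```

View pics/w10.png

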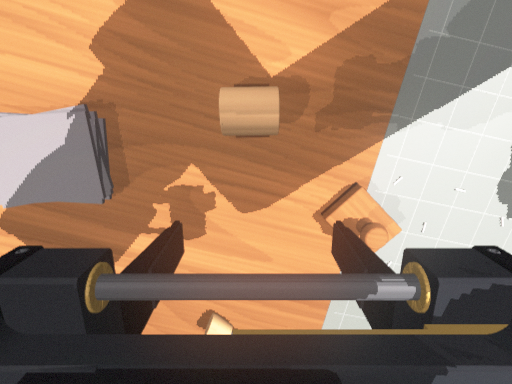

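The wrist picture shows one pale cylinder on its dark rest at (249,110). It is the new blank, and nothing else nearby looks like it.

```bash
python3 -c "
from h import *
go([584.7,-397,27],105)"
```

```text
shift/turn [array([-10.2, 162.7,  76.8]), array([-0.17, -0.18,  0.04])]
```

```bash
python3 -m crank '[[-5,20,36,-0.1,-0.1,0],[-10,50,73,-0.1,-0.2,0],[-10.2,90,76.8,-0.1,-0.2,0],[-10.2,130,76.8,-0.1,-0.2,0],[-10.2,155,76.8,-0.1,-0.2,0]]'; python3 -m crank '[[0,5,0,0,0,0],[0,5,0,0,0,0]]'; python3 -c "
from h import *
st();go([584.7,-397,27],105)"
```

```text
t: 15.7
eef_pos: [583.0, -395.8, 32.5]
tcp_rot: [-1.568, -0.003, 1.833]
ft_force: [-0.2, -0.1, -0.1]
opening: 0.997
t: 15.9
eef_pos: [582.5, -395.0, 27.4]
tcp_rot: [-1.567, -0.004, 1.834]
ft_force: [0.1, -0.6, 0.8]
opening: 1.005
t 15.90 pos [ 582.5 -395.    27.4] rot [-89.78  -0.23 105.06] F [ 0.1 -0.6  0.8] op 1.005 q [-0.69  0.8   1.49 -0.    0.85 -2.52]
shift/turn [array([-2.5,  0.4, -1.6]), array([-0.22,  0.07,  0.23])]
```

```bash
python3 -m crank '[[-2.5,0.4,-1.6,-0.2,0,0.2],[-2.5,0.4,-1.6,-0.2,0,0.2],[-2.5,0.4,-1.6,-0.2,0,0.2],[-2.5,0.4,-1.6,-0.2,0,0.2],[-2.5,0.4,-1.6,-0.2,0,0.2]]' 0; python3 -m crank '[[0,0,0,0,0,0],[0,0,0,0,0,0],[0,0,0,0,0,0]]' 0;  python3 -m crank '[[0,-5,0,0,0,0],[0,-30,0,0,0,0],[0,-70,0,0,0,0],[0,-115,0,0,0,0],[0,-140,0,0,0,0]]'; python3 -c "
from h import *
st();go([592,261.5,180],84)"
```

```text
t: 16.4
eef_pos: [584.7, -396.9, 27.4]
tcp_rot: [-1.571, -0.0, 1.834]
ft_force: [-0.6, 2.0, 0.3]
opening: 0.636
t: 16.7
eef_pos: [584.8, -397.0, 27.4]
tcp_rot: [-1.571, -0.0, 1.834]
ft_force: [-0.5, -0.0, 0.6]
opening: 0.628
t: 17.2
eef_pos: [585.3, -397.5, 171.5]
tcp_rot: [-1.573, 0.003, 1.834]
ft_force: [1.0, -0.2, -0.2]
opening: 0.629
t 17.20 pos [ 585.3 -397.5  171.5] rot [-90.13   0.16 105.06] F [ 1.  -0.2 -0.2] op 0.629 q [-0.69  0.65  1.38  0.    1.11 -2.52]
shift/turn [array([ 634.6,   -9.9, -177.7]), array([ 0.16, 21.06, -0.13])]
```

```bash
python3 -m crank '[[35,-12,-7,0,1,0],[78,-20,-18,0,3,0],[120,-25,-30,0,5,0],[162,-25,-42,0,6,0],[205,-25,-52,0.1,7,-0.1]]'; python3 -c "
from h import *
st();go([630,257,190],84)"
```

```text
t: 17.7
eef_pos: [582.0, -184.3, 196.6]
tcp_rot: [-1.572, 0.001, 1.711]
ft_force: [1.2, -0.2, -1.2]
opening: 0.63
t 17.70 pos [ 582.  -184.3  196.6] rot [-9.008e+01  7.000e-02  9.801e+01] F [ 1.2 -0.2 -1.2] op 0.630 q [-0.41  0.49  1.62 -0.    1.03 -2.13]
shift/turn [array([ 430.4,    6.2, -109. ]), array([ 0.09, 14.01, -0.06])]
```

```bash
python3 -m crank '[[44,0,-11,0,1,0],[88,0,-22,0,3,0],[132,0,-33,0,4,0],[176,0,-44,0,6,0],[220,3,-55,0.1,7,0]]';  python3 -m crank '[[43,0,-11,0,1,0],[86,0,-22,0,3,0],[129,0,-33,0,5,0],[165,0,-42,0,6,0],[190,3,-48,0,7,0]]'; python3 -m crank '[[15,0,-5,0,0,0],[15,0,-5,0,0,0]]'; python3 -c "
from h import *
st();go([630,257,190],84)"
```

```text
t: 18.2
eef_pos: [605.8, 43.0, 194.1]
tcp_rot: [-1.571, 0.001, 1.587]
ft_force: [1.1, -0.3, -0.7]
opening: 0.629
t: 18.7
eef_pos: [650.8, 236.4, 191.4]
tcp_rot: [-1.572, 0.001, 1.466]
ft_force: [-0.9, -0.1, -0.3]
opening: 0.627
t: 18.9
eef_pos: [657.4, 252.9, 191.1]
tcp_rot: [-1.572, 0.001, 1.468]
ft_force: [-1.2, -0.2, -1.1]
opening: 0.632
t 18.90 pos [657.4 252.9 191.1] rot [-9.008e+01  3.000e-02  8.410e+01] F [-1.2 -0.2 -1.1] op 0.632 q [ 0.27  0.63  1.37 -0.    1.14 -1.19]
shift/turn [array([ 1.3,  1.1, 27.7]), array([ 0.08,  0.1 , -0.03])]
```

```bash
python3 -m crank '[[1,1,20,0,0,0],[1,1,20,0,0,0],[1,1,20,0,0,0]]'
python3 - <<'E'
from h import *
st();p,W,T,s,c=shot('w11'); st()
E
```

```text
t: 19.2
eef_pos: [637.6, 255.3, 190.6]
tcp_rot: [-1.573, 0.001, 1.468]
ft_force: [-0.3, -0.3, -0.8]
opening: 0.628
t 19.20 pos [637.6 255.3 190.6] rot [-9.010e+01  3.000e-02  8.409e+01] F [-0.3 -0.3 -0.8] op 0.628 q [ 0.29  0.6   1.42 -0.    1.12 -1.18]
t 19.25 pos [638.  255.2 190.6] rot [-9.011e+01  3.000e-02  8.407e+01] F [-0.4  0.3 -1.2] op 0.628 q [ 0.28  0.6   1.42 -0.    1.12 -1.18]
```

View pics/w11.png

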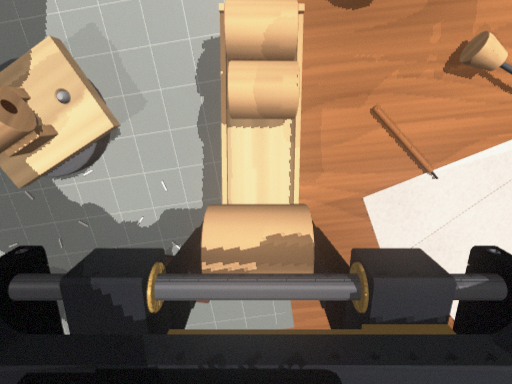

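Run:
```python
from h import *
from scipy.optimize import least_squares
s=env.state(); W=np.load("pics/w11.npz")["W"]; M=R.from_euler("xyz",s["tcp_rot"])
T=M.inv().apply((W-s["eef_pos"]).reshape(-1,3)).reshape(W.shape)
def fit(sl,name,y0,z0):
    t=T[sl].reshape(-1,3); t=t[np.isfinite(t[:,0])&(t[:,1]<y0+5)]
    f=least_squares(lambda p:np.hypot(t[:,1]-p[0],t[:,2]-p[1])-25,[y0,z0],loss="soft_l1")
    P=s["eef_pos"]+M.apply([0,*f.x]); print(name,f.x.round(1),"world",P.round(1),"x",np.percentile(t[:,0],[1,99]).round(1),"cost",f.cost/len(t))
fit(np.s_[64:112,235:294],"second",110,100); fit(np.s_[208:270,207:310],"held",-10,0); fit(np.s_[5:55,232:292],"first",117,145)
for v in(140,160,180):
    r=W[v,215:310]; t=T[v,215:310]; k=r[:,2]>45; print(v,"lane x span tool",t[k,0].min().round(1),t[k,0].max().round(1),"world ctr", (r[k][0]/2+r[k][-1]/2).round(1))
```

```text
second [111.1  94.9] world [543.8 264.9  79.2] x [-20.3  28. ] cost 0.1647274436600296
held [-8.8 -0.7] world [638.6 255.1 199.3] x [-28.2  25.7] cost 0.14334789195059372
first [118.  144.4] world [494.6 270.   72.3] x [-22.3  25.6] cost 0.19676347165614402
140 lane x span tool -36.7 39.7 world ctr [590.2 261.6  68.7]
160 lane x span tool -36.9 40.0 world ctr [609.4 259.7  72.7]
180 lane x span tool -37.3 39.6 world ctr [629.4 257.2  74.5]
```

```bash
python3 -m crank '[[1,15,22,0.1,0.2,0],[2,40,43,0.1,0.4,0],[2,70,43,0.1,0.4,0],[2,90,43,0.1,0.4,0],[2,100,43,0.1,0.4,0]]'; python3 -m crank '[[0,2,0,0,0,0],[0,2,0,0,0,0]]'; python3 -c "
from h import *
st(); 
M=R.from_euler('xyz',[np.radians(-90.1),0,np.radians(84.07)]); print('target',np.array([638,255.2,190.6])+M.apply([2,112.7,43]))"
```

```text
t: 19.75
eef_pos: [595.6, 260.8, 88.9]
tcp_rot: [-1.569, 0.001, 1.46]
ft_force: [0.3, -0.1, -0.8]
opening: 0.632
t: 19.95
eef_pos: [596.0, 260.5, 87.1]
tcp_rot: [-1.57, 0.001, 1.459]
ft_force: [0.4, -0.5, -1.6]
opening: 0.629
t 19.95 pos [596.  260.5  87.1] rot [-8.993e+01  7.000e-02  8.361e+01] F [ 0.4 -0.5 -1.6] op 0.629 q [ 0.31  0.67  1.61 -0.    0.87 -1.15]
target [595.63243686 261.61144333  77.82512253]
```

```bash
python3 -m crank '[[1,3,0,0,0,0],[1,6,0,0,0,0],[1,7.5,0,0,0,0],[1,7.5,0,0,0,0]]'; python3 -c "
from h import *
st()"; python3 -m crank '[[0,1,0,0,0,0],[0,1,0,0,0,0]]'
```

```text
t: 20.35
eef_pos: [596.1, 261.5, 79.6]
tcp_rot: [-1.57, 0.001, 1.459]
ft_force: [0.5, -0.7, -1.1]
opening: 0.628
t 20.35 pos [596.1 261.5  79.6] rot [-8.993e+01  7.000e-02  8.361e+01] F [ 0.5 -0.7 -1.1] op 0.628 q [ 0.31  0.68  1.61 -0.    0.85 -1.15]
t: 20.55
eef_pos: [596.1, 261.6, 78.6]
tcp_rot: [-1.57, 0.001, 1.459]
ft_force: [0.4, 0.0, -0.3]
opening: 0.628
```

```bash
python3 -m crank '[[0,0.6,0,0,0,0],[0,1.2,0,0,0,0]]';  python3 -m crank '[[0,0,0,0,0,0],[0,0.3,0,0,0,0]]'
```

```text
t: 20.75
eef_pos: [596.2, 261.6, 78.1]
tcp_rot: [-1.57, 0.001, 1.459]
ft_force: [-3.2, -1.3, 10.8]
opening: 0.63
t: 20.95
eef_pos: [596.4, 261.6, 78.1]
tcp_rot: [-1.571, 0.001, 1.459]
ft_force: [-1.9, -0.7, 6.0]
opening: 0.63
```

Contact with the floor. Next I release, rise straight up, and look.

```bash
python3 -m crank '[[0,0,0,0,0,0],[0,0,0,0,0,0],[0,0,0,0,0,0],[0,0,0,0,0,0]]' 1; python3 -m crank '[[0,-15,0,0,0,0],[0,-40,0,0,0,0],[0,-70,-10,0,0,0],[0,-100,-35,0,0,0],[0,-115,-60,0,0,0]]'; python3 -m crank '[[0,0,0,0,0,0],[0,0,0,0,0,0]]'
python3 - <<'E'
from h import *
st();shot('w12'); st()
E
```

```text
t: 21.35
eef_pos: [596.3, 261.6, 78.0]
tcp_rot: [-1.57, 0.001, 1.459]
ft_force: [0.8, -0.8, 0.6]
opening: 0.912
t: 21.85
eef_pos: [657.2, 255.4, 197.7]
tcp_rot: [-1.575, -0.001, 1.46]
ft_force: [0.5, -0.1, 0.0]
opening: 0.997
t: 22.05
eef_pos: [657.2, 255.3, 198.7]
tcp_rot: [-1.576, -0.001, 1.46]
ft_force: [-0.9, 0.7, -0.7]
opening: 0.997
t 22.05 pos [657.2 255.3 198.7] rot [-9.028e+01 -8.000e-02  8.363e+01] F [-0.9  0.7 -0.7] op 0.997 q [ 0.28  0.62  1.36 -0.    1.15 -1.18]
t 22.10 pos [656.5 255.3 197.7] rot [-9.019e+01 -4.000e-02  8.364e+01] F [-0.6 -0.2  0.6] op 1.004 q [ 0.28  0.62  1.36 -0.    1.15 -1.18]
```

View pics/w12.png

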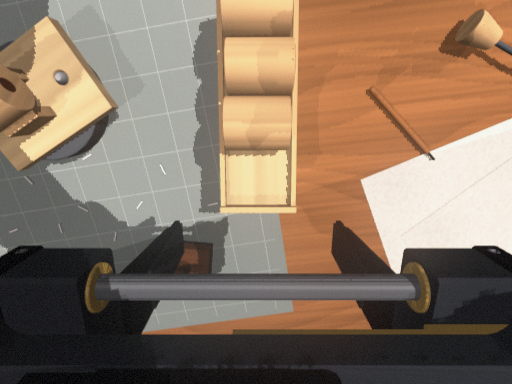

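Run:
```python
from h import *
from scipy.optimize import least_squares
s=env.state(); W=np.load("pics/w12.npz")["W"]
for n,sl in dict(third=np.s_[100:145,228:288],second=np.s_[42:90,228:290]).items():
    q=W[sl].reshape(-1,3); r=q[q[:,2]>np.percentile(q[:,2],85)]; print(n,"ridge",r.mean(0).round(1),"ztop",np.percentile(q[:,2],99).round(1))
grab("scene","s12")
p=cv2.imread("pics/s12.png"); cv2.imwrite("pics/s12a.png",cv2.resize(p[60:300,90:410],None,fx=2.4,fy=2.4,interpolation=cv2.INTER_CUBIC))
```

```text
third ridge [nan nan nan] ztop nan
second ridge [nan nan nan] ztop nan<stdin>:5: RuntimeWarning: Mean of empty slice.
  ret = um.true_divide(
```

View pics/s12a.png

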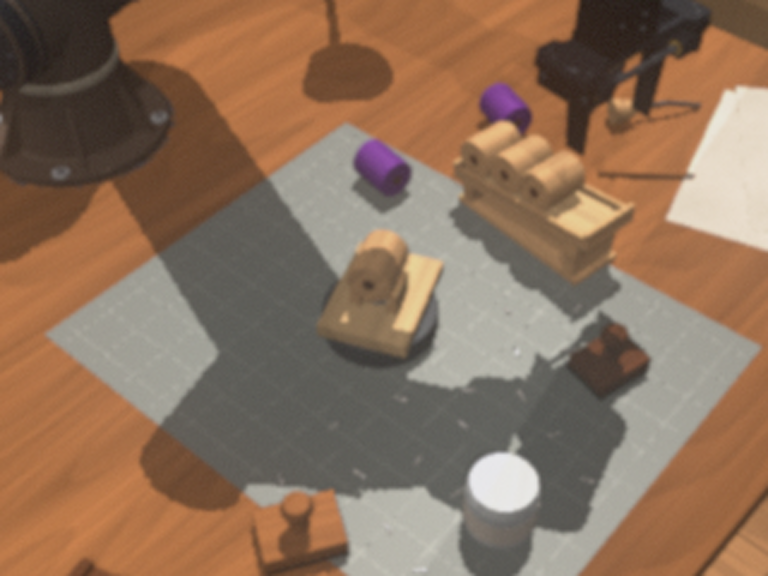

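All in place: three pale blanks stand in a row in the lane, around (490–555,145–180) in the enlarged crop. One blank is in the cradle at (378,265). My height check came back NaN, so I'll redo it ignoring the missing readings.

Run:
```python
from h import *
W=np.load("pics/w12.npz")["W"]
for n,sl in dict(third=np.s_[100:145,228:288],second=np.s_[42:90,228:290]).items():
    q=W[sl].reshape(-1,3); q=q[np.isfinite(q[:,2])]; r=q[q[:,2]>np.percentile(q[:,2],85)]; x=r[:,:2]-r[:,:2].mean(0)
    print(n,len(q),"ridge",r.mean(0).round(1),"axis",np.degrees(np.arctan2(*np.linalg.svd(x,full_matrices=False)[2][0][::-1])).round(1))
st(); print(job.job_done())
```

```text
third 2689 ridge [593.3 259.8 111.6] axis 83.5
second 2964 ridge [544.3 267.6 104.8] axis -96.7
t 22.15 pos [656.2 255.4 197.3] rot [-9.014e+01 -2.000e-02  8.366e+01] F [0.9 1.5 0.1] op 1.000 q [ 0.28  0.62  1.36 -0.    1.15 -1.18]
the job is handed in; nothing more can be done
None
```

The carving stand is set up, all three steps were done in the order asked, and I handed the job in at 22.15 s of the 72 s allowed. No verdict came back.

- **Board:** it sits over the shaft and pin, with its top measured 45.7 mm above the bench (46 expected). Its tilt came out below 0.05°.
- **Front blank:** it lies in the cradle within about 1 mm of centre, with its top at 121 mm as expected. The other two blanks rolled down by themselves.
- **New blank:** it lies across the lane against the second one. Its ridge is at (593.3, 259.8) mm with its axis at 83.5°; the lane's cross direction is 83.6–83.9°.

**Checks that failed or disagreed:** the first height check on the lane gave NaN because of missing depth readings. I redid it without those pixels and it agreed. I did not measure the hand stamps or the ink can again, but the last scene picture shows them upright, and the arm never came near them except high overhead.

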